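# Hang, spray and cure the glazed bowls

### The job

First swing the lamp arm aside (the orange knob is its grip) until its head is well clear of all hooks of the drying rack (about a hand's length, 15 to 20 cm, from the nearest), and hang every bowl carrier on the table by its handle on a hook of its own. With everything hung and the lamp still aside, press the red nozzle cap of the spray canister right down and let it spring back, then swing the lamp so that its head stands over the middle hook. Leave the green pot and the plum beaker where they are.

Things in the scene. Friction and masses are not known exactly. Their poses are not given: they have to be found in the camera images.
- carrier_blue: rigid carrier with a blue glazed bowl fixed in it, 0.22 kg +-40 %; absent in some runs. Origin: centre of the underside, z up. Tray 64 x 64 mm, bowl rim at z = 44 mm. Handle of 8 mm wire in the plane x = 0: side wires at y = +-32 mm, closing in above z = 68 mm to a peaked bar. On its top an upright wooden grip tab, 16 mm thick in y, 34 mm in x, z 119 to 161 mm: pinch it across y from above.
- carrier_brown: rigid carrier with a brown glazed bowl fixed in it, 0.22 kg +-40 %; absent in some runs. Origin: centre of the underside, z up. Tray 64 x 64 mm, bowl rim at z = 44 mm. Handle of 8 mm wire in the plane x = 0: side wires at y = +-32 mm, closing in above z = 68 mm to a peaked bar. On its top an upright wooden grip tab, 16 mm thick in y, 34 mm in x, z 119 to 161 mm: pinch it across y from above.
- carrier_white: rigid carrier with a white glazed bowl fixed in it, 0.22 kg +-40 %; absent in some runs. Origin: centre of the underside, z up. Tray 64 x 64 mm, bowl rim at z = 44 mm. Handle of 8 mm wire in the plane x = 0: side wires at y = +-32 mm, closing in above z = 68 mm to a peaked bar. On its top an upright wooden grip tab, 16 mm thick in y, 34 mm in x, z 119 to 161 mm: pinch it across y from above.
- bar_blue (a point): peak of the handle bar of the blue carrier (wire centre), 115 mm above its underside; the wire falls from here to y = +-9 mm, z = 113 mm and on to y = +-32 mm, z = 68 mm. The hook goes through the opening under the bar, along the carrier's x
- bar_brown (a point): peak of the handle bar of the brown carrier (wire centre), 115 mm above its underside; the wire falls from here to y = +-9 mm, z = 113 mm and on to y = +-32 mm, z = 68 mm. The hook goes through the opening under the bar, along the carrier's x
- bar_white (a point): peak of the handle bar of the white carrier (wire centre), 115 mm above its underside; the wire falls from here to y = +-9 mm, z = 113 mm and on to y = +-32 mm, z = 68 mm. The hook goes through the opening under the bar, along the carrier's x
- rack: fixed drying rack, -x towards the robot (yaw within 0.15). Origin: underside below the rail. Foot plate 10 mm high, x -93 to +12, y +-125 mm; posts at y = +-115 mm, 201 mm high; rail along y at z = 182 mm, 12 mm thick. Three hooks at y = +95, 0, -95 mm run from it to -x. Enter from the front with the bar 12 to 40 mm higher than it will hang, then lower.
- hook_left (a point): left (+y) hook: where the peak of a hanging handle bar lies (wire centre, 174 mm above the table). Local axes as rack: x to the rail, y along it. Rod 8 mm; its upturned tip ends 39 mm to -x of here at z = 184 mm; rod underside here at z = 162 mm.
- hook_mid (a point): mid (middle) hook: where the peak of a hanging handle bar lies (wire centre, 174 mm above the table). Local axes as rack: x to the rail, y along it. Rod 8 mm; its upturned tip ends 39 mm to -x of here at z = 184 mm; rod underside here at z = 162 mm.
- hook_right (a point): right (-y) hook: where the peak of a hanging handle bar lies (wire centre, 174 mm above the table). Local axes as rack: x to the rail, y along it. Rod 8 mm; its upturned tip ends 39 mm to -x of here at z = 184 mm; rod underside here at z = 162 mm.
- lamp_knob (a point): centre of the top of the upright orange knob (22 mm across, z 275 to 325 mm) on the round lamp head (90 mm across, z 245 to 275 mm). Grip it from above and lead it level; it may turn in the grip. Two level links of 220 mm on stiff upright hinges (0.25 Nm each) bear it 120 to 430 mm from a pole about 245 mm behind and 190 mm right of the rack's origin; it stays where left.
- nozzle_top (a point): centre of the top of the red nozzle cap (32 mm across, z = 190 mm) of the upright spray canister, which is fixed to the table
- nozzle_cap (a joint): travel of the nozzle cap: 0 up, 0.008 m fully down; sprung, about 2.4 N to start and 7 N fully down
- green_pot: loose lidded green glaze pot, 66 mm across, 101 mm high, bystander; origin under its centre
- plum_beaker: loose plum-coloured scalloped beaker, 66 mm across, 70 mm high, bystander; origin under its centre

How it is judged:
By the outcome, as a careful person would: the job done as asked, in the order asked, and still so for the second after the job is handed in, with the robot touching nothing.
Of carrier_blue, carrier_brown, carrier_white only 2 to 3 are there at a start; the rules pass over those that are not, and their reading is None.
At some moment in a run one of carrier_blue, carrier_brown, carrier_white may be knocked a few centimetres aside while the robot is not near it.
Once in a run the grip may slacken for a moment while it holds something.
It also fails if it takes over 210 s, if anything falls off the work surface, if the arm or the gripper's body presses on something with over 40 N, if the wrist force passes 120 N, or if a joint passes its speed limit or range.

### The arm

A 7-joint arm with a two-finger parallel gripper is mounted at the origin on a cart in front of the work surface, level with it; the furniture and walls round the work are solid. World frame = base frame: x ahead of the robot, y to its left, z up, the work surface at z = 0. Lengths are in m, angles in rad, forces in N, time in s.
With the tool pointing down it reaches from about 0.425 to 0.875 m from the base axis. Payload 4.7 kg.
Tool frame: the origin (TCP) lies midway between the tips of the shut fingers; the grasp point (between the pads) lies 19 mm behind it; z points along the fingers, y is the line along which they close (so a half turn about z gives the same grasp; the last joint's range is limited). The gripper opens to 85 mm and grips with 20 to 120 N. Pads are 22 mm wide; open, the fingers measure 114 mm over their backs; the gripper's body (76 mm by 85 mm) begins 54 mm behind the grasp point. The pads swing forward as they close: fully open they stand 13 mm farther back than shut.
Start: joints at [-1.109, 0.321, -0.07, 1.45, 0.023, 1.371, -0.057], TCP at [0.281, 0.586, 0.231] pointing down, gripper open.
Joint ranges: [-2.86, 2.86], [-0.3, 2.09], [-1.38, 1.24], [0.06, 2.45], [-1.56, 4.7], [0.09, 2.05], [-2.69, 2.69]. Speed limits (rad/s): [2.57, 2.57, 3.14, 3.14, 3.14, 3.14, 3.14].

### API

Orientations are given as a unit quaternion [x, y, z, w].
In Python, from plant import manip gives the robot as it stands.
- The arm moves only by the tool run_rows, called after "Request:" by a JSON object that holds its "api" and its "payload", one argument or row to a line. Schema: {"type":"object","properties":{"motion":{"type":"array","items":{"type":"number"},"minItems":6,"maxItems":30},"aperture":{"type":"number"},"only":{"type":"string"},"quiet":{"type":"boolean"},"lines":{"type":"string"}},"required":["motion"],"additionalProperties":false}. motion is one flat list of numbers that holds 1 to 5 rows one after another, with no inner brackets; each row has 6 numbers: dx, dy, dz in shares of the most that a row can go, 1 being 62.5 mm, then a rotation vector rx, ry, rz in units of 0.1 rad; each row shifts and turns the commanded pose from where the row before left it, along the tool's axes as they then stand; what a row does not reach is not made up. A row lasts 1/8 s, in which the tool goes at most 0.0625 m and 0.188 rad, less where a joint would pass 70% of its speed; a pose out of reach is approached as far as the arm can. aperture is the finger opening in m, set as the call begins (left out keeps the last). The fingers move at their own pace and stop on an object; the grip force is fixed at half the most. Time passes only in rows, so rows that do not move let the fingers close. The tool returns the time, the measured TCP pose, the force, the opening and the grip force at its end. only (a regular expression) keeps the lines of the reply that match it, lines (a string "A,B") keeps lines A to B, and quiet returns only ok. Input that does not fit is refused with a message, and nothing moves.
- manip.get_obs(): the state, without advancing time (a new reading comes with each control period).
- manip.camera(name): name is "scene" or "top"; returns the picture (384x512x3 uint8, red, green, blue); there is no depth.
- manip.calibration(name): a dict with "camera_matrix" (3x3 intrinsics, pixels), "view" (4x4, takes a point from world to camera coordinates). Camera axes: x right, y down, z forward; pixel columns grow to the right and rows downward; lengths in m; the calibration is good to about 2 mm. A picture is of the moment at which its call begins. calibration takes no time and is no camera call.
- manip.job_done(): hands the job in; it is judged then, once.
The state is a dict: "t": time; "q": joint angles; "joint_velocities": joint speeds; "tau": joint torques, N m; "eef_pos": TCP position; "tool_rot": TCP orientation; "ft_force": force on the tool from outside, world axes, zero at the start; "ft_torque": the same for the moment, N m; "finger_gap": finger opening in m; "finger_force": force on a finger pad.
Only numpy, scipy, OpenCV 4.12 (cv2) and the standard library are available. Lean on these libraries where they do the work, as an engineer would, in place of code of your own. Each camera call takes 0.05 s, during which the arm holds its last target. There are 200 camera calls.

## Working session

There is one attempt and no reset: what is moved stays moved. The work goes in short steps, Python scripts to look and compute and a tool call to move; the robot and the scene stay as the last step left them, time stands still between calls to the robot, and variables do not carry over. Pictures are saved under pics/ and viewed, at most 14 in all, crops included, and the job is handed in when it is done.

```bash
ls; mkdir -p pics; python3 - <<'E'
from plant import manip
import cv2,numpy as np
for n in("scene","top"):
    im=manip.camera(n); cv2.imwrite(f"pics/{n}0.png",cv2.cvtColor(im,cv2.COLOR_RGB2BGR))
    c=manip.calibration(n); print(n,np.round(c["camera_matrix"],1).tolist(),np.round(c["view"],3).tolist())
o=manip.get_obs(); print(o)
E
```

```text
pics
plant.py
scene [[393.3, 0.0, 252.4], [0.0, 393.3, 190.3], [0.0, 0.0, 1.0]] [[0.658, -0.753, 0.018, -0.346], [-0.308, -0.291, -0.906, 0.335], [0.688, 0.59, -0.423, 1.064], [0.0, 0.0, 0.0, 1.0]]
top [[462.2, 0.0, 260.0], [0.0, 462.2, 191.8], [0.0, 0.0, 1.0]] [[0.032, -0.999, 0.004, -0.037], [-0.975, -0.032, -0.22, 0.544], [0.22, 0.003, -0.975, 1.427], [0.0, 0.0, 0.0, 1.0]]
{'t': 0.1, 'q': array([-1.10893389,  0.32179528, -0.07006778,  1.45157079,  0.02261373,
        1.37083444, -0.05691241]), 'joint_velocities': array([ 0.00061626, -0.00250009,  0.0022341 , -0.00284804, -0.00074331,
       -0.00097017,  0.0012241 ]), 'tau': array([-1.11802242e-04, -4.94881082e+01, -3.84117169e-01, -3.15208876e+01,
        1.29038116e-02,  7.44177232e-03,  3.26037224e-06]), 'eef_pos': array([0.28125756, 0.58544126, 0.2302937 ]), 'tool_rot': array([ 2.22014326e-01,  9.75042978e-01, -8.98884307e-04, -1.46013507e-04]), 'ft_force': array([-0.27122271,  0.3841423 ,  0.4970402 ]), 'ft_torque': array([-0.01704009,  0.01531877,  0.03548609]), 'finger_force': 0.0, 'finger_gap': 0.08509271561819111}
```

View pics/scene0.png

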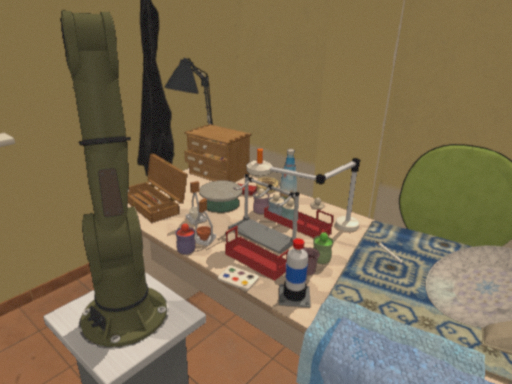

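View pics/top0.png

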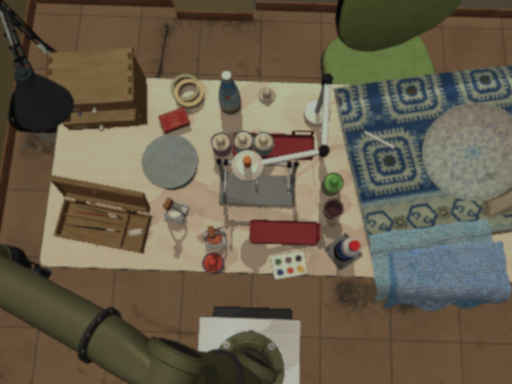

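The scene shows the lamp head at about (260,165) in scene and (247,163) in top. In top, the red canister cap is at (353,245), the green pot at (333,183), the plum beaker at (333,208), and carriers are around (175,210) and (214,235). I'll zoom in.

```bash
python3 - <<'E'
import cv2
a=cv2.imread("pics/top0.png")[110:285,150:370]; cv2.imwrite("pics/topc.png",cv2.resize(a,(792,600*1),interpolation=cv2.INTER_CUBIC) if 0 else cv2.resize(a,None,fx=3.4,fy=3.4,interpolation=cv2.INTER_CUBIC))
b=cv2.imread("pics/scene0.png")[135:310,160:370]; cv2.imwrite("pics/scc.png",cv2.resize(b,None,fx=3.4,fy=3.4,interpolation=cv2.INTER_CUBIC))
E
```

```text
(no output)
```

View pics/topc.png

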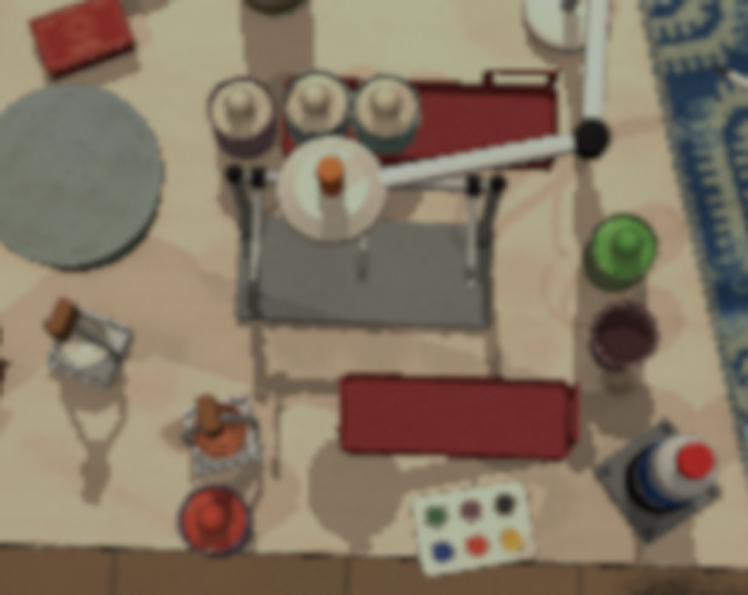

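View pics/scc.png

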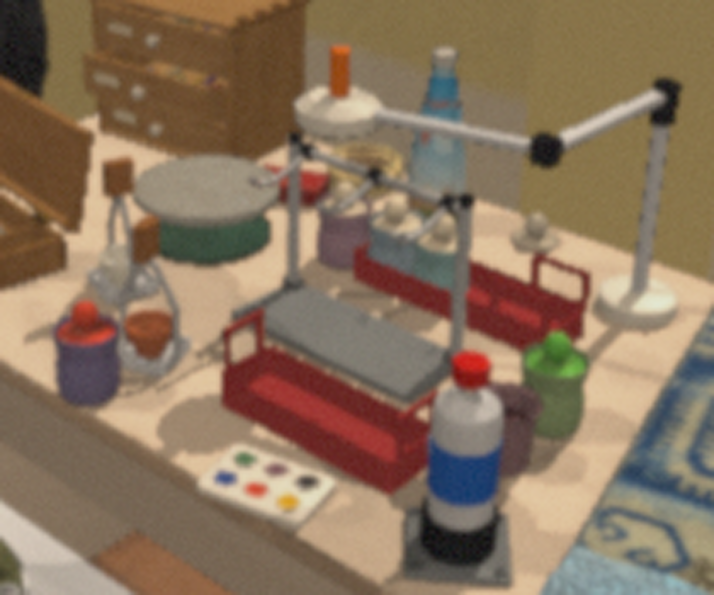

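Two carriers are present: white (top crop, tab about (62,318)) and brown (tab about (208,412)). There is no blue one. In the top crop the rack post tops are at (234,174) and (497,183), and the orange knob is at (330,170). Next I measure.

```bash
cat > h.py <<'E'
from plant import manip
import cv2,numpy as np
np.set_printoptions(precision=4,suppress=True)
C={n:manip.calibration(n) for n in("scene","top")}
def ray(n,uv):
    K,V=np.array(C[n]["camera_matrix"]),np.array(C[n]["view"]); R=V[:3,:3]
    d=R.T@np.linalg.solve(K,[uv[0],uv[1],1.]); return -R.T@V[:3,3],d/np.linalg.norm(d)
def plane(n,uv,z):
    o,d=ray(n,uv); return o+d*(z-o[2])/d[2]
def tri(a,b):  # scene uv, top uv
    A=0;B=0;r=[]
    for n,uv in(("scene",a),("top",b)):
        o,d=ray(n,uv); P=np.eye(3)-np.outer(d,d); A=A+P;B=B+P@o; r.append((o,d))
    p=np.linalg.solve(A,B); return p,max(np.linalg.norm(np.cross(p-o,d)) for o,d in r)
def proj(n,p):
    V=np.array(C[n]["view"]);q=np.array(C[n]["camera_matrix"])@(V[:3,:3]@p+V[:3,3]);return q[:2]/q[2]
def snap(n,name):
    im=manip.camera(n); bgr=cv2.cvtColor(im,cv2.COLOR_RGB2BGR); cv2.imwrite(f"pics/{name}.png",bgr); return bgr
def blobs(bgr,lo,hi,amin=8):
    m=cv2.inRange(cv2.cvtColor(bgr,cv2.COLOR_BGR2HSV),lo,hi)
    k,l,s,c=cv2.connectedComponentsWithStats(m)
    return [(c[i].round(1).tolist(),s[i].tolist()) for i in range(1,k) if s[i][4]>=amin]
E
python3 - <<'E'
from h import *
T=lambda x,y:(150+x/3.4,110+y/3.4)
S=lambda x,y:(160+x/3.4,135+y/3.4)
print("posts",plane("top",T(234,174),.201),plane("top",T(497,183),.201))
print("hookroot",plane("top",T(258,178),.182),plane("top",T(474,185),.182))
print("posts tri",tri(S(294,145),T(234,174)),tri(S(466,203),T(497,183)))
print("foot",[plane("top",T(*p),.01) for p in((238,322),(490,326))])
print("foot scene",[plane("scene",S(*p),.01) for p in((235,308),(408,392))])
print("hooktips",[plane("top",T(*p),.184) for p in((254,312),(362,275),(470,283))])
print("cap",plane("top",T(696,460),.19),tri(S(472,362),T(696,460)))
print("knob",plane("top",T(330,165),.325),tri(S(341,48),T(330,163)))
for n,r in(("top",(20,120,60)),("scene",(30,120,60))):
    bgr=cv2.imread(f"pics/{n}0.png")
    print(n,"wood",[b for b in blobs(bgr,(5,110,50),(16,255,200)) if b[1][4]<200 and (n=="top" and 150<b[0][0]<260 and b[0][1]>120 or n=="scene" and 170<b[0][0]<260 and 150<b[0][1]<260)])
    print(n,"red",[b for b in blobs(bgr,(0,200,120),(6,255,255))],"orange",blobs(bgr,(7,200,150),(16,255,255)))
E
python3 - <<'E'
import cv2
a=cv2.imread("pics/top0.png")[185:275,155:245];b=cv2.imread("pics/scene0.png")[170:260,170:225]
a=cv2.resize(a,None,fx=6,fy=6,interpolation=cv2.INTER_CUBIC);b=cv2.resize(b,None,fx=6,fy=6,interpolation=cv2.INTER_CUBIC)[:, :250]
cv2.imwrite("pics/car.png",cv2.hconcat([a,b]))
E
```

```text
posts [0.6023 0.1051 0.201 ] [ 0.6018 -0.1233  0.201 ]
hookroot [0.6049 0.0856 0.182 ] [ 0.6048 -0.1045  0.182 ]
posts tri (array([0.6086, 0.1067, 0.1808]), np.float64(0.0004946243293589254)) (array([ 0.6062, -0.1247,  0.1872]), np.float64(0.0005808726028251355))
foot [array([0.5088, 0.1122, 0.01  ]), array([ 0.5129, -0.1331,  0.01  ])]
foot scene [array([0.5204, 0.1122, 0.01  ]), array([ 0.5186, -0.1308,  0.01  ])]
hooktips [array([0.4842, 0.0831, 0.184 ]), array([ 0.52  , -0.0088,  0.184 ]), array([ 0.516 , -0.1025,  0.184 ])]
cap [ 0.3684 -0.295   0.19  ] (array([ 0.3697, -0.2968,  0.1863]), np.float64(0.001328740488622083))
knob [0.5758 0.0177 0.325 ] (array([0.5783, 0.0179, 0.322 ]), np.float64(3.761220662170738e-05))
top wood [([161.0, 123.5], [160, 120, 3, 8, 8]), ([175.6, 123.0], [172, 122, 7, 3, 13]), ([247.0, 161.1], [244, 156, 7, 12, 67]), ([167.8, 203.5], [164, 198, 9, 12, 70]), ([213.6, 236.1], [207, 227, 15, 17, 172]), ([250.0, 230.5], [250, 227, 1, 8, 8]), ([259.5, 243.0], [254, 243, 12, 1, 12]), ([214.1, 266.4], [212, 264, 5, 5, 8])]
top red [] orange []
scene wood [([259.5, 155.3], [257, 148, 7, 16, 91]), ([194.5, 186.5], [191, 181, 8, 12, 82]), ([255.7, 187.2], [253, 186, 5, 5, 11]), ([202.6, 204.8], [199, 198, 8, 14, 93]), ([184.3, 228.9], [179, 223, 12, 12, 68]), ([203.4, 231.8], [197, 226, 14, 14, 148]), ([226.7, 236.4], [226, 229, 4, 15, 19]), ([235.3, 235.6], [230, 231, 10, 11, 22])]
scene red [([297.9, 243.3], [294, 240, 9, 8, 63])] orange [([259.6, 154.5], [258, 149, 4, 13, 28])]
```

View pics/car.png

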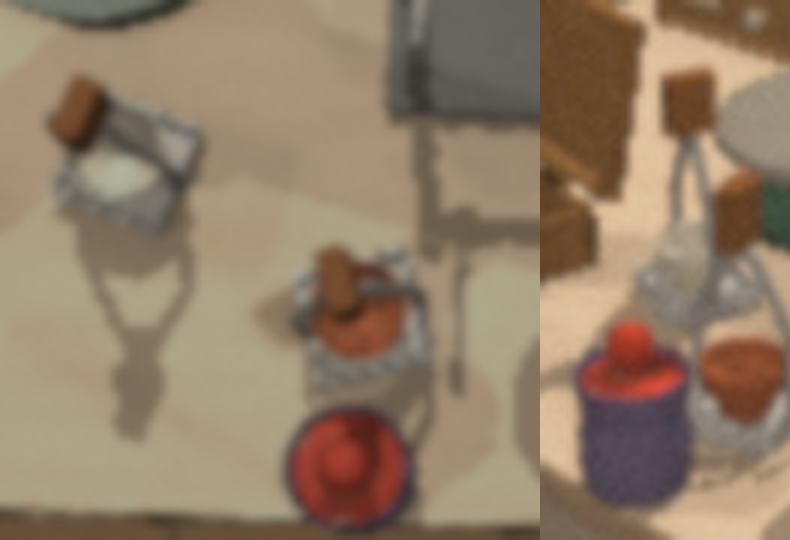

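```bash
python3 - <<'E'
from h import *
T=lambda x,y:(150+x/3.4,110+y/3.4)
S=lambda x,y:(160+x/3.4,135+y/3.4)
G=lambda x,y:(155+x/6,185+y/6)
print("white tab",tri((194.5,186.5),(167.8,203.5)),plane("top",G(80,103),.161))
print("brown tab",tri((202.6,204.8),G(339,283)),plane("top",G(337,270),.161))
for nm,cs in(("white",((57,193),(165,232),(203,148))),("brown",((318,388),(430,362),(408,252)))):
    p=[plane("top",G(*c),.006)[:2] for c in cs]; a=p[1]-p[0];b=p[2]-p[1]
    print(nm,p,"centre",(p[0]+p[2])/2,"len",np.hypot(*a),np.hypot(*b),"yaw deg",np.degrees([np.arctan2(a[0],-a[1])*1,np.arctan2(b[1],b[0])]))
print("elbow",plane("top",T(592,138),.26),"pole",plane("top",T(563,20),.0))
print("box corners z.05",[plane("top",T(*c),.05) for c in((341,376),(578,380),(341,450),(570,458))])
print("box handle L top",[plane("scene",S(*c),.09) for c in((225,335),(262,316))], "L corner tri",tri(S(225,335),T(341,450)),tri(S(262,316),T(341,376)))
print("pot",plane("top",T(624,245),.09),"beaker",plane("top",T(625,335),.07))
R=__import__("scipy.spatial.transform",fromlist=["Rotation"]).Rotation.from_quat(manip.get_obs()["tool_rot"]).as_matrix();print(R)
E
```

```text
white tab (array([0.4829, 0.2581, 0.1388]), np.float64(0.0007455512330783195)) [0.4821 0.2527 0.161 ]
brown tab (array([0.3997, 0.1211, 0.1401]), np.float64(0.0004974804715951101)) [0.4029 0.1206 0.161 ]
white [array([0.4617, 0.2932]), array([0.4421, 0.2325]), array([0.4894, 0.2148])] centre [0.4756 0.254 ] len 0.06386210408287016 0.050572639704289386 yaw deg [-17.9219 -20.489 ]
brown [array([0.3597, 0.1439]), array([0.3757, 0.084 ]), array([0.4354, 0.0989])] centre [0.3975 0.1214] len 0.061987230591309596 0.061506250179618915 yaw deg [14.9729 14.0355]
elbow [ 0.6261 -0.1974  0.26  ] pole [ 0.8366 -0.2035  0.    ]
box corners z.05 [array([0.4525, 0.0092, 0.05  ]), array([ 0.456 , -0.2137,  0.05  ]), array([0.3829, 0.0066, 0.05  ]), array([ 0.3824, -0.2065,  0.05  ])]
box handle L top [array([ 0.3789, -0.0128,  0.09  ]), array([ 0.429 , -0.0144,  0.09  ])] L corner tri (array([0.3842, 0.0016, 0.0809]), np.float64(0.00646424093901224)) (array([0.4502, 0.0076, 0.0718]), np.float64(0.0015697338035163394))
pot [ 0.5781 -0.251   0.09  ] beaker [ 0.4966 -0.2548  0.07  ]
[[-0.9014  0.4329 -0.0007]
 [ 0.4329  0.9014 -0.0017]
 [-0.0001 -0.0018 -1.    ]]
```
Yaw white ≈ -20°, brown ≈ +14°. Box handles up to z≈.08 at left end (y≈0.0) and right end(y≈-.21), x .383–.45. Box behind edge x ≤ .456. Bar before entry at x ≈ .505 → tray from .473. Clear of box. So fly over at higher z then descend in gap. Good: for the right hook use y -.1045; box handles at ends only; body ~.05 height.

Units first: shifts go in shares of 62.5 mm and turns go in units of 0.1 rad. So -0.045 m is -0.72, -0.04 m is -0.64, -0.15 rad is -1.5.

Request:
{"api": "run_rows", "payload": {
  "motion": [0, 0, -0.72, 0, 0, -1.5, 0, 0, -0.72, 0, 0, -1.5, 0, 0, -0.64, 0, 0, -1.5],
  "aperture": 0.085
}}

```text
t: 0.48
eef_pos: [0.2814, 0.5858, 0.3626]
tool_rot: [-0.004, 1.0, -0.0, 0.0]
ft_force: [-0.5, 0.5, -1.4]
finger_gap: 0.0851
finger_force: 0.0
```

Request:
{"api": "run_rows", "payload": {
  "motion": [-0.432, -0.8256, 0, 0, 0, 0, -0.432, -0.8256, 0, 0, 0, 0, -0.432, -0.8256, 0, 0, 0, 0, -0.432, -0.8256, 0, 0, 0, 0, -0.432, -0.8256, 0, 0, 0, 0]
}}

```text
t: 1.1
eef_pos: [0.4176, 0.3262, 0.361]
tool_rot: [-0.001, 1.0, -0.0, -0.0]
ft_force: [1.2, 1.3, -0.0]
finger_gap: 0.085
finger_force: 0.0
```

Request:
{"api": "run_rows", "payload": {
  "motion": [-0.432, -0.8256, 0, 0, 0, 0, -0.432, -0.8256, 0, 0, 0, 0, -0.432, -0.8256, 0, 0, 0, 0, -0.432, -0.8256, 0, 0, 0, 0, 0, 0, 0, 0, 0, 0]
}}

```text
t: 1.72
eef_pos: [0.5271, 0.1158, 0.361]
tool_rot: [0.004, 1.0, -0.001, 0.0]
ft_force: [-0.5, -0.0, -0.4]
finger_gap: 0.085
finger_force: 0.0
```

Converted, -0.049 m is -0.784, 0.037 m is 0.592.

Request:
{"api": "run_rows", "payload": {
  "motion": [-0.4, -0.784, 0, 0, 0, 0, -0.416, -0.784, 0, 0, 0, 0, 0, 0, 0, 0, 0, 0, 0, 0, 0.592, 0, 0, 0, 0, 0, 0.592, 0, 0, 0]
}}

```text
t: 2.35
eef_pos: [0.5764, 0.0263, 0.2864]
tool_rot: [-0.002, 1.0, 0.001, 0.0]
ft_force: [-0.5, 0.6, -0.5]
finger_gap: 0.0851
finger_force: 0.0
```

Request:
{"api": "run_rows", "payload": {
  "motion": [0, 0, 0, 0, 0, 0, 0, 0, 0, 0, 0, 0, 0, 0, 0, 0, 0, 0, 0, 0, 0, 0, 0, 0, 0, 0, 0, 0, 0, 0],
  "aperture": 0.0
}}

```text
t: 2.98
eef_pos: [0.578, 0.0236, 0.2893]
tool_rot: [-0.001, 1.0, -0.0, 0.002]
ft_force: [1.4, -1.2, 5.5]
finger_gap: 0.0205
finger_force: 58.5
```

```bash
python3 - <<'E'
from h import *
snap("scene","s1")
b=cv2.imread("pics/s1.png")[90:290,160:430]; cv2.imwrite("pics/s1c.png",cv2.resize(b,None,fx=2.8,fy=2.8,interpolation=cv2.INTER_CUBIC))
E
```

```text
(no output)
```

View pics/s1c.png

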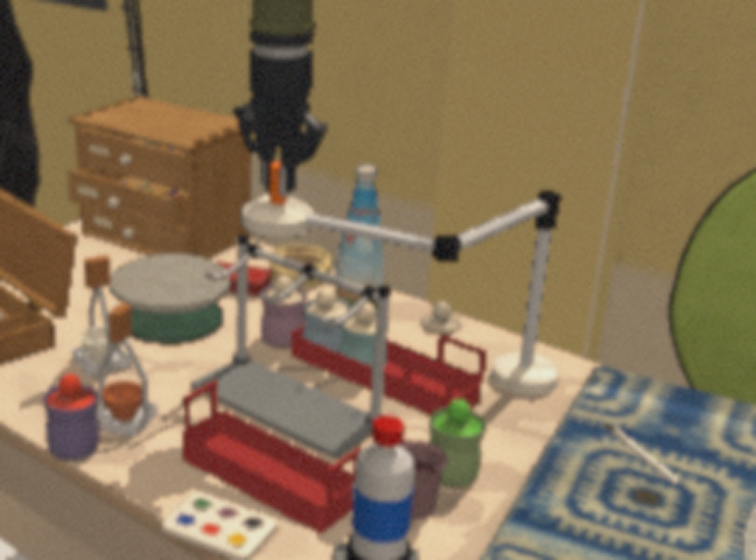

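The knob is gripped: gap 20.5 mm, and the scene crop shows the gripper on the orange knob at (277,180). I'll lead it to the right.

Request:
{"api": "run_rows", "payload": {
  "motion": [-0.032, -0.32, 0, 0, 0, 0, -0.032, -0.48, 0, 0, 0, 0, -0.032, -0.48, 0, 0, 0, 0, -0.032, -0.48, 0, 0, 0, 0, -0.032, -0.48, 0, 0, 0, 0]
}}

```text
t: 3.65
eef_pos: [0.5881, -0.114, 0.2893]
tool_rot: [-0.003, 1.0, 0.002, 0.002]
ft_force: [-2.0, 2.4, 6.7]
finger_gap: 0.0206
finger_force: 59.0
```

Request:
{"api": "run_rows", "payload": {
  "motion": [-0.032, -0.48, 0, 0, 0, 0, -0.032, -0.48, 0, 0, 0, 0, -0.032, -0.48, 0, 0, 0, 0, -0.032, -0.48, 0, 0, 0, 0, -0.032, -0.48, 0, 0, 0, 0]
}}

```text
t: 4.28
eef_pos: [0.5992, -0.264, 0.2893]
tool_rot: [-0.003, 1.0, 0.001, 0.002]
ft_force: [1.4, 3.3, 7.4]
finger_gap: 0.0205
finger_force: 58.8
```

Request:
{"api": "run_rows", "payload": {
  "motion": [-0.032, -0.4, 0, 0, 0, 0, 0, -0.24, 0, 0, 0, 0, 0, 0, 0, 0, 0, 0]
}}

```text
t: 4.65
eef_pos: [0.6003, -0.3066, 0.2893]
tool_rot: [-0.001, 1.0, -0.0, 0.002]
ft_force: [0.8, -1.4, 7.1]
finger_gap: 0.0207
finger_force: 58.6
```

Release, rise, and look.

Request:
{"api": "run_rows", "payload": {
  "motion": [0, 0, 0, 0, 0, 0, 0, 0, 0, 0, 0, 0, 0, 0, 0, 0, 0, 0, 0, 0, 0, 0, 0, 0, 0, 0, 0, 0, 0, 0],
  "aperture": 0.085
}}

```text
t: 5.28
eef_pos: [0.5994, -0.3057, 0.2872]
tool_rot: [-0.001, 1.0, 0.0, -0.0]
ft_force: [0.4, 0.9, 0.4]
finger_gap: 0.0851
finger_force: 0.0
```

Request:
{"api": "run_rows", "payload": {
  "motion": [0, 0, -0.64, 0, 0, 0, 0, 0, -0.8, 0, 0, 0, 0.64, 0.64, -0.16, 0, 0, 0, 0.64, 0.64, 0, 0, 0, 0, 0.64, 0.64, 0, 0, 0, 0]
}}

```text
t: 5.9
eef_pos: [0.478, -0.1851, 0.3874]
tool_rot: [-0.001, 1.0, -0.0, 0.0]
ft_force: [0.3, 1.0, 1.1]
finger_gap: 0.0851
finger_force: 0.0
```

Request:
{"api": "run_rows", "payload": {
  "motion": [0, 0.96, 0, 0, 0, 0, 0, 0.96, 0, 0, 0, 0, 0, 0.96, 0, 0, 0, 0, 0, 0.96, 0, 0, 0, 0, 0, 0.96, 0, 0, 0, 0]
}}

```text
t: 6.52
eef_pos: [0.4782, 0.1157, 0.3877]
tool_rot: [-0.001, 1.0, 0.0, 0.001]
ft_force: [1.4, -0.4, 0.3]
finger_gap: 0.0854
finger_force: 0.0
```

```bash
python3 - <<'E'
from h import *
t=snap("top","t2");s=snap("scene","s2")
a=cv2.resize(t[150:265,155:355],(800,460),interpolation=cv2.INTER_CUBIC);cv2.imwrite("pics/t2c.png",a)
b=s[135:285,160:370];cv2.imwrite("pics/s2c.png",cv2.resize(b,None,fx=3.8,fy=3.8,interpolation=cv2.INTER_CUBIC))
E
```

```text
(no output)
```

View pics/t2c.png

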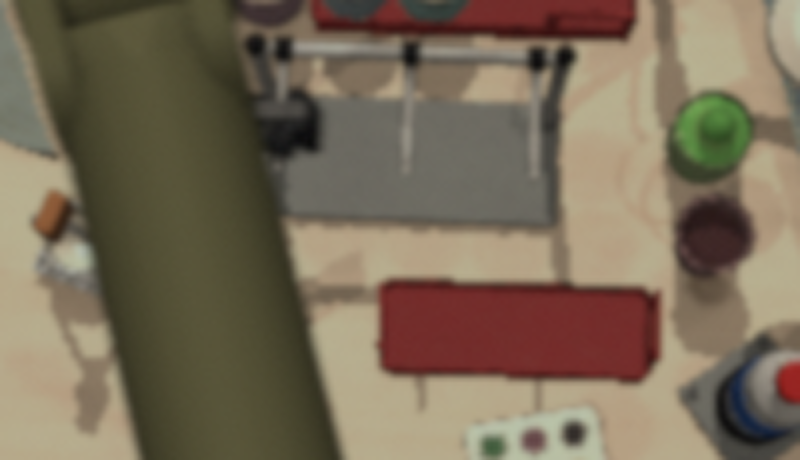

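View pics/s2c.png

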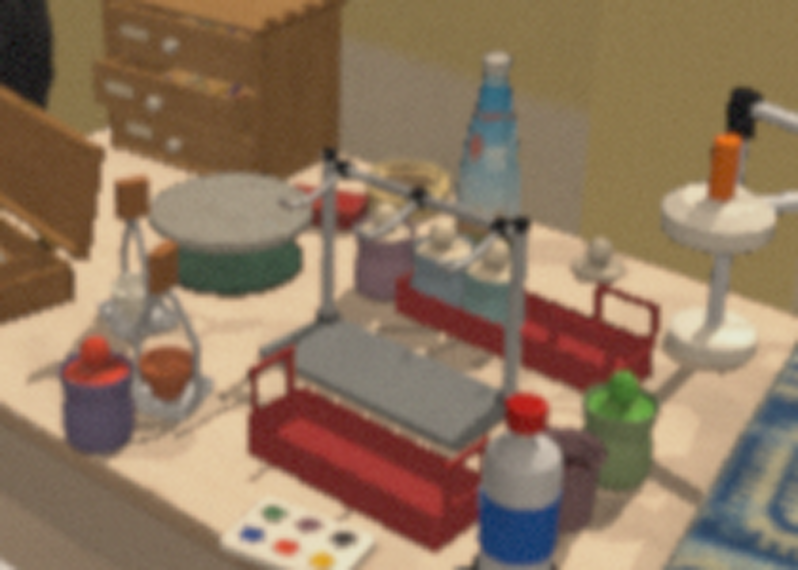

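```bash
python3 - <<'E'
from h import *
T=lambda x,y:(155+x/4,150+y/4)
S=lambda x,y:(160+x/3.8,135+y/3.8)
print("clamps",[plane("top",T(*p),.182) for p in((284,48),(411,53),(536,58))])
print("tips",[plane("top",T(*p),.184) for p in((405,174),(534,180))],[plane("scene",S(*p),.184) for p in((285,202),(372,233),(455,266))])
print("tips tri",tri(S(372,233),T(405,174)),tri(S(455,266),T(534,180)))
print("tri clamps",tri(S(419,195),T(411,53)))
E
```

```text
clamps [array([0.606 , 0.0853, 0.182 ]), array([ 0.6053, -0.0097,  0.182 ]), array([ 0.6045, -0.1033,  0.182 ])]
tips [array([ 0.5121, -0.0084,  0.184 ]), array([ 0.5107, -0.1034,  0.184 ])] [array([0.5065, 0.0684, 0.184 ]), array([ 0.5117, -0.0323,  0.184 ]), array([ 0.5112, -0.1249,  0.184 ])]
tips tri (array([ 0.5204, -0.0143,  0.1737]), np.float64(0.008412794716747244)) (array([ 0.5184, -0.11  ,  0.1747]), np.float64(0.008068650427495572))
tri clamps (array([ 0.6053, -0.01  ,  0.1829]), np.float64(0.00033048370721608855))
```

In the top crop the hook tips are at (405,174) and (534,180), and the lamp is well to the right at (820,30). White is unmoved at (52,213). That puts the hooks at x≈0.551, y≈+0.0855/−0.0095/−0.104, with yaw≈0. Next I fetch white.

Request:
{"api": "run_rows", "payload": {
  "motion": [-0.032, 0.752, 0, 0, 0, 0, -0.016, 0.752, 0, 0, 0, 0, -0.016, 0.736, 0, 0, 0, 0, 0, 0, 0.64, 0, 0, 1.75, 0, 0, 0.64, 0, 0, 1.74]
}}

```text
t: 7.25
eef_pos: [0.4825, 0.2542, 0.3065]
tool_rot: [0.175, 0.985, 0.0, 0.001]
ft_force: [-0.2, -0.0, 0.0]
finger_gap: 0.0852
finger_force: 0.0
```

Request:
{"api": "run_rows", "payload": {
  "motion": [0, 0, 0.8, 0, 0, 0, 0, 0, 0.8, 0, 0, 0, 0, 0, 0.64, 0, 0, 0, 0, 0, 0.48, 0, 0, 0, 0, 0, 0, 0, 0, 0]
}}

```text
t: 7.88
eef_pos: [0.4807, 0.2524, 0.1351]
tool_rot: [0.173, 0.985, -0.002, -0.002]
ft_force: [-0.0, 0.0, -0.4]
finger_gap: 0.0849
finger_force: 0.0
```

```bash
python3 - <<'E'
from h import *
s=snap("scene","s3")
b=s[120:270,150:300];cv2.imwrite("pics/s3c.png",cv2.resize(b,None,fx=4,fy=4,interpolation=cv2.INTER_CUBIC))
E
```

```text
(no output)
```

View pics/s3c.png

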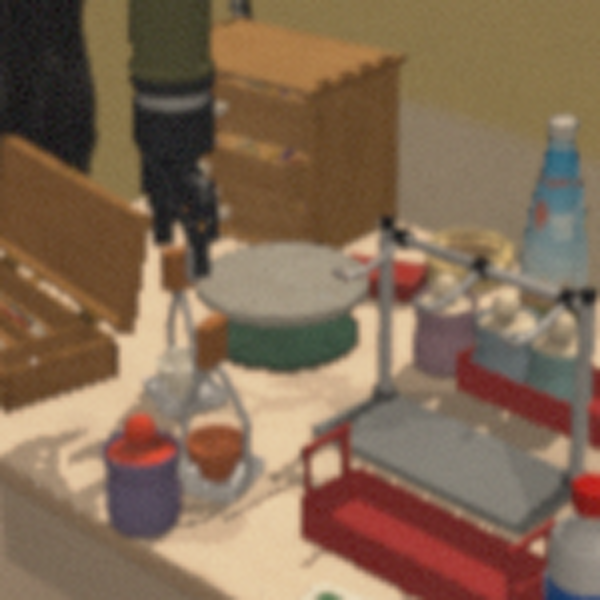

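The fingers straddle the white tab (scene crop about (174,268)). I'll lower 9 mm, shut the fingers, and lift.

Request:
{"api": "run_rows", "payload": {
  "motion": [0, 0.048, 0.144, 0, 0, 0, 0, 0, 0, 0, 0, 0]
}}

```text
t: 8.18
eef_pos: [0.4835, 0.2573, 0.1289]
tool_rot: [0.172, 0.985, 0.0, 0.0]
ft_force: [-0.4, -0.8, -0.2]
finger_gap: 0.0852
finger_force: 0.0
```

Request:
{"api": "run_rows", "payload": {
  "motion": [0, 0, 0, 0, 0, 0, 0, 0, 0, 0, 0, 0, 0, 0, 0, 0, 0, 0, 0, 0, 0, 0, 0, 0, 0, 0, 0, 0, 0, 0],
  "aperture": 0.0
}}

```text
t: 8.8
eef_pos: [0.4834, 0.2566, 0.1285]
tool_rot: [0.173, 0.985, -0.0, 0.0]
ft_force: [0.2, -1.0, 1.4]
finger_gap: 0.015
finger_force: 59.1
```

Request:
{"api": "run_rows", "payload": {
  "motion": [0, 0, 0, 0, 0, 0, 0, 0, -0.16, 0, 0, 0, 0, 0, -0.32, 0, 0, 0, 0, 0, -0.48, 0, 0, 0, 0, 0, -0.48, 0, 0, 0]
}}

```text
t: 9.43
eef_pos: [0.4828, 0.2568, 0.219]
tool_rot: [0.172, 0.985, -0.0, -0.0]
ft_force: [0.7, 0.8, -1.7]
finger_gap: 0.0156
finger_force: 58.6
```

Request:
{"api": "run_rows", "payload": {
  "motion": [0, 0, -0.64, 0, 0, -1.75, 0, 0, -0.64, 0, 0, -1.73, 0, 0, 0, 0, 0, 0, 0, -0.64, 0, 0, 0, 0, 0, -0.8, 0, 0, 0, 0]
}}

```text
t: 10.05
eef_pos: [0.4823, 0.1666, 0.2963]
tool_rot: [-0.001, 1.0, -0.001, -0.001]
ft_force: [0.7, -0.8, -2.3]
finger_gap: 0.0155
finger_force: 43.7
```

Request:
{"api": "run_rows", "payload": {
  "motion": [0, -0.8, 0, 0, 0, 0, 0, -0.48, 0, 0, 0, 0, 0, 0, 0, 0, 0, 0, 0, 0, 0, 0, 0, 0]
}}

```text
t: 10.55
eef_pos: [0.4828, 0.0877, 0.2972]
tool_rot: [-0.001, 1.0, 0.0, -0.001]
ft_force: [0.5, 0.6, -2.9]
finger_gap: 0.0149
finger_force: 63.4
```

```bash
python3 - <<'E'
from h import *
t=snap("top","t4");s=snap("scene","s4")
b=s[120:270,150:300];cv2.imwrite("pics/s4c.png",cv2.hconcat([cv2.resize(b,None,fx=2.6,fy=2.6,interpolation=cv2.INTER_CUBIC),cv2.resize(t[120:270,150:300],None,fx=2.6,fy=2.6,interpolation=cv2.INTER_CUBIC)]))
E
```

```text
(no output)
```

View pics/s4c.png

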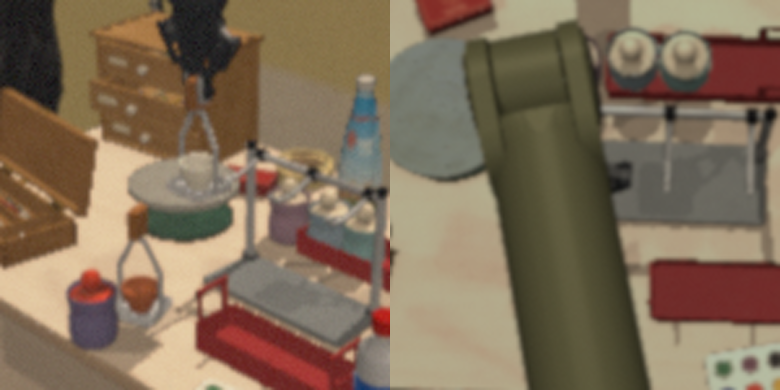

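```bash
python3 - <<'E'
from h import *
s=cv2.imread("pics/s4.png"); b=s[135:205,200:250]
b=cv2.resize(b,None,fx=8,fy=8,interpolation=cv2.INTER_CUBIC)
o=np.array([.4828,.0877,.2972-.1285])
for p in((0,0,.115),(0,.032,.068),(0,-.032,.068),(.032,.032,0),(-.032,.032,0),(-.032,-.032,0),(.032,-.032,0),(0,.009,.113),(0,-.009,.113),(-.017,-.008,.119),(-.017,.008,.119)):
    u=(proj("scene",o+np.array(p))-[200,135])*8+4
    cv2.circle(b,tuple(int(x) for x in u),3,(0,0,255),-1)
cv2.imwrite("pics/s4z.png",b)
E
```

```text
(no output)
```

View pics/s4z.png

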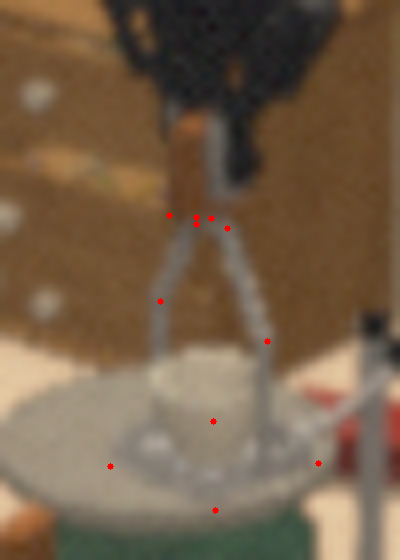

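White sits in the grip as expected: the projected markers match the wire at (160,301) and (267,341). I'll lower in front of the left hook, then enter.

Converted, -0.002 m is -0.032, 0.03 m is 0.48.

Request:
{"api": "run_rows", "payload": {
  "motion": [0, -0.032, 0.48, 0, 0, 0, 0, 0, 0.48, 0, 0, 0, 0, 0, 0.384, 0, 0, 0, 0, 0, 0, 0, 0, 0, 0, 0, 0, 0, 0, 0]
}}

```text
t: 11.28
eef_pos: [0.4839, 0.0856, 0.2153]
tool_rot: [-0.001, 1.0, 0.0, 0.001]
ft_force: [-0.2, -0.2, -2.4]
finger_gap: 0.0149
finger_force: 63.4
```

Request:
{"api": "run_rows", "payload": {
  "motion": [-0.32, 0, 0, 0, 0, 0, -0.32, 0, 0, 0, 0, 0, -0.32, 0, 0, 0, 0, 0, -0.128, 0, 0, 0, 0, 0, 0, 0, 0, 0, 0, 0]
}}

```text
t: 11.9
eef_pos: [0.5518, 0.085, 0.2149]
tool_rot: [-0.001, 1.0, 0.0, 0.0]
ft_force: [-1.1, 0.7, -3.1]
finger_gap: 0.0151
finger_force: 63.4
```

```bash
python3 - <<'E'
from h import *
t=snap("top","t5");s=snap("scene","s5")
o=np.array(manip.get_obs()["eef_pos"])-[0,0,.1285]
b=cv2.resize(s[140:260,190:290],None,fx=5,fy=5,interpolation=cv2.INTER_CUBIC)
for p in((0,0,.115),(0,.032,.068),(0,-.032,.068)):
    u=(proj("scene",o+np.array(p))-[190,140])*5+2
    cv2.circle(b,tuple(int(x) for x in u),3,(0,0,255),-1)
cv2.imwrite("pics/s5z.png",b)
E
```

```text
(no output)
```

View pics/s5z.png

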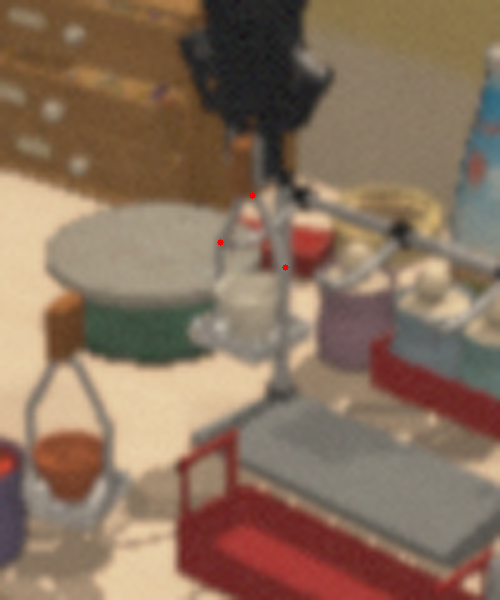

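The hook tip shows inside the opening at (250,222), below the bar at (252,195). I'll lower.

Converted, 0.007 m is 0.112, 0.006 m is 0.096.

Request:
{"api": "run_rows", "payload": {
  "motion": [0, 0, 0.112, 0, 0, 0, 0, 0, 0.112, 0, 0, 0, 0, 0, 0.096, 0, 0, 0, 0, 0, 0, 0, 0, 0]
}}

```text
t: 12.5
eef_pos: [0.5508, 0.0848, 0.1935]
tool_rot: [-0.001, 1.0, -0.0, -0.001]
ft_force: [-0.8, 0.2, -2.6]
finger_gap: 0.0152
finger_force: 63.4
```

Request:
{"api": "run_rows", "payload": {
  "motion": [0, 0, 0.064, 0, 0, 0, 0, 0, 0.032, 0, 0, 0, 0, 0, 0, 0, 0, 0]
}}

```text
t: 12.88
eef_pos: [0.5515, 0.0849, 0.1885]
tool_rot: [-0.001, 1.0, 0.0, 0.0]
ft_force: [-0.2, 0.1, -1.6]
finger_gap: 0.015
finger_force: 63.8
```

Request:
{"api": "run_rows", "payload": {
  "motion": [0, 0, 0.032, 0, 0, 0, 0, 0, 0.016, 0, 0, 0, 0, 0, 0, 0, 0, 0]
}}

```text
t: 13.25
eef_pos: [0.5518, 0.0849, 0.1878]
tool_rot: [-0.001, 1.0, 0.0, 0.001]
ft_force: [-5.5, -0.6, 9.0]
finger_gap: 0.0153
finger_force: 65.3
```

Seated exactly where predicted. I'll release, rise and check.

Converted, -0.001 m is -0.016.

Request:
{"api": "run_rows", "payload": {
  "motion": [0, 0, -0.016, 0, 0, 0, 0, 0, 0, 0, 0, 0, 0, 0, 0, 0, 0, 0, 0, 0, 0, 0, 0, 0, 0, 0, 0, 0, 0, 0],
  "aperture": 0.05
}}

```text
t: 13.88
eef_pos: [0.5514, 0.0849, 0.1862]
tool_rot: [-0.001, 1.0, -0.0, -0.0]
ft_force: [-0.5, -0.2, 1.3]
finger_gap: 0.0499
finger_force: 0.0
```

Request:
{"api": "run_rows", "payload": {
  "motion": [0, 0, -0.32, 0, 0, 0, 0, 0, -0.64, 0, 0, 0, 0, 0, -0.8, 0, 0, 0, 0, 0, -0.8, 0, 0, 0, 0, 0, 0, 0, 0, 0]
}}

```text
t: 14.5
eef_pos: [0.5534, 0.085, 0.3512]
tool_rot: [-0.001, 1.0, 0.001, 0.004]
ft_force: [0.6, -1.2, -0.7]
finger_gap: 0.0499
finger_force: 0.0
```

Request:
{"api": "run_rows", "payload": {
  "motion": [0.64, -0.64, 0, 0, 0, 0, 0.64, -0.8, 0, 0, 0, 0, 0, -0.96, 0, 0, 0, 0, 0, -0.96, 0, 0, 0, 0, 0, 0, 0, 0, 0, 0],
  "aperture": 0.085
}}

```text
t: 15.12
eef_pos: [0.4711, -0.1297, 0.3456]
tool_rot: [0.004, 1.0, -0.001, -0.0]
ft_force: [0.8, 0.9, -0.6]
finger_gap: 0.085
finger_force: 0.0
```

```bash
python3 - <<'E'
from h import *
t=snap("top","t6");s=snap("scene","s6")
b=cv2.resize(s[140:260,170:290],None,fx=3.3,fy=3.3,interpolation=cv2.INTER_CUBIC)
a=cv2.resize(t[150:270,180:300],None,fx=3.3,fy=3.3,interpolation=cv2.INTER_CUBIC)
cv2.imwrite("pics/s6z.png",cv2.hconcat([b,a]))
print(blobs(t,(5,110,50),(16,255,200),20),blobs(s,(5,110,50),(16,255,200),20))
E
```

```text
[([187.2, 39.8], [24, 0, 315, 128, 17432]), ([470.8, 39.5], [421, 7, 91, 65, 4277]), ([205.2, 29.3], [202, 24, 9, 12, 51]), ([33.6, 53.5], [20, 33, 29, 36, 467]), ([41.3, 72.3], [35, 70, 13, 8, 55]), ([210.1, 76.8], [199, 75, 22, 4, 52]), ([245.0, 77.8], [233, 76, 25, 4, 72]), ([291.0, 79.3], [261, 77, 60, 5, 166]), ([175.6, 112.3], [159, 106, 30, 16, 50]), ([21.6, 194.3], [0, 122, 52, 134, 4316]), ([69.5, 126.0], [66, 124, 8, 5, 24]), ([27.5, 151.1], [24, 148, 7, 8, 24]), ([366.2, 153.2], [362, 148, 10, 12, 79]), ([224.7, 177.6], [222, 172, 6, 13, 67]), ([101.4, 194.2], [50, 177, 99, 35, 1030]), ([75.3, 215.8], [56, 201, 53, 34, 387]), ([125.1, 226.5], [117, 
[... 589 characters left out ...]
 90, 107, 6263]), ([361.6, 281.1], [351, 278, 22, 11, 108]), ([453.3, 345.9], [391, 299, 121, 85, 8548]), ([16.7, 354.8], [0, 328, 38, 56, 1858]), ([140.7, 357.7], [105, 331, 74, 53, 3427])] [([218.9, 153.2], [185, 124, 65, 62, 2935]), ([159.4, 189.7], [130, 153, 57, 69, 2395]), ([350.3, 178.2], [346, 169, 10, 19, 129]), ([202.7, 204.5], [199, 198, 8, 14, 91]), ([325.0, 213.0], [317, 210, 16, 8, 25]), ([184.6, 229.7], [179, 224, 12, 11, 52]), ([203.3, 231.8], [197, 226, 14, 14, 146]), ([227.0, 236.7], [225, 229, 6, 17, 26]), ([240.1, 235.9], [235, 228, 17, 15, 30]), ([320.6, 233.8], [312, 231, 19, 7, 21]), ([38.9, 332.6], [0, 266, 94, 118, 6831]), ([234.8, 350.3], [186, 291, 113, 93, 6608])]
```

View pics/s6z.png

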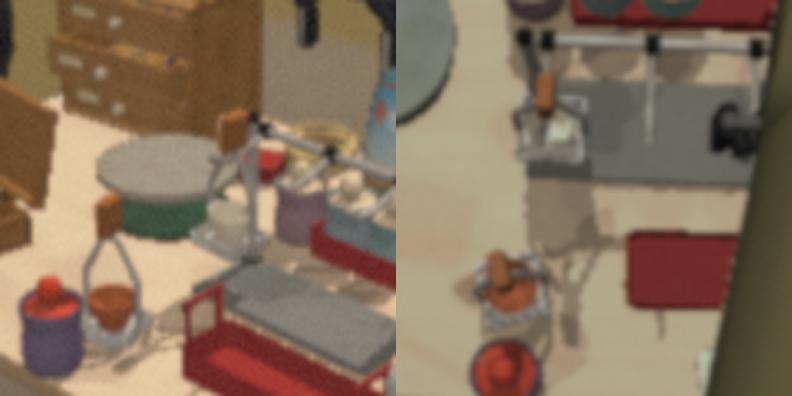

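White hangs on the left hook (scene crop tab (232,130), top crop (543,92)). Brown is unmoved. Next I go to brown.

Units first: shifts go in shares of 62.5 mm and turns go in units of 0.1 rad. So 0.0502 m is 0.8032, 0.0144 m is 0.2304.

Request:
{"api": "run_rows", "payload": {
  "motion": [0.2304, 0.8032, 0, 0, 0, 0, 0.2304, 0.8032, 0, 0, 0, 0, 0.2304, 0.8032, 0, 0, 0, 0, 0.2304, 0.8032, 0, 0, 0, 0, 0.2304, 0.8032, 0, 0, 0, 0]
}}

```text
t: 15.85
eef_pos: [0.3987, 0.1303, 0.3458]
tool_rot: [-0.003, 1.0, -0.0, -0.0]
ft_force: [0.7, 0.0, -0.4]
finger_gap: 0.0848
finger_force: 0.0
```

Request:
{"api": "run_rows", "payload": {
  "motion": [0, 0, 0, 0, 0, -1.22, 0, 0, 0.64, 0, 0, -1.22, 0, 0, 0.64, 0, 0, 0, 0, 0, 0, 0, 0, 0]
}}

```text
t: 16.35
eef_pos: [0.3976, 0.1277, 0.2632]
tool_rot: [-0.124, 0.992, -0.001, -0.003]
ft_force: [0.6, -0.1, 0.4]
finger_gap: 0.0846
finger_force: 0.0
```

Converted, -0.0067 m is -0.1072, 0.03 m is 0.48.

Request:
{"api": "run_rows", "payload": {
  "motion": [0, -0.1072, 0.48, 0, 0, 0, 0, 0, 0.48, 0, 0, 0, 0, 0, 0.48, 0, 0, 0, 0, 0, 0, 0, 0, 0]
}}

```text
t: 16.85
eef_pos: [0.4011, 0.1209, 0.176]
tool_rot: [-0.123, 0.992, -0.0, -0.001]
ft_force: [0.3, -0.1, 0.3]
finger_gap: 0.0849
finger_force: 0.0
```

Request:
{"api": "run_rows", "payload": {
  "motion": [0, 0, 0.4, 0, 0, 0, 0, 0, 0.24, 0, 0, 0, 0, 0, 0.096, 0, 0, 0, 0, 0, 0, 0, 0, 0]
}}

```text
t: 17.35
eef_pos: [0.4022, 0.1206, 0.1308]
tool_rot: [-0.122, 0.992, 0.0, 0.0]
ft_force: [0.6, 0.9, 0.2]
finger_gap: 0.0849
finger_force: 0.0
```

```bash
python3 - <<'E'
from h import *
s=snap("scene","s7"); t=snap("top","t7")
b=cv2.resize(s[140:260,160:260],None,fx=4,fy=4,interpolation=cv2.INTER_CUBIC)
u=(proj("scene",np.array(manip.get_obs()["eef_pos"]))-[160,140])*4+2; cv2.circle(b,tuple(int(x) for x in u),2,(0,0,255),-1)
cv2.imwrite("pics/s7z.png",b)
E
```

```text
(no output)
```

View pics/s7z.png

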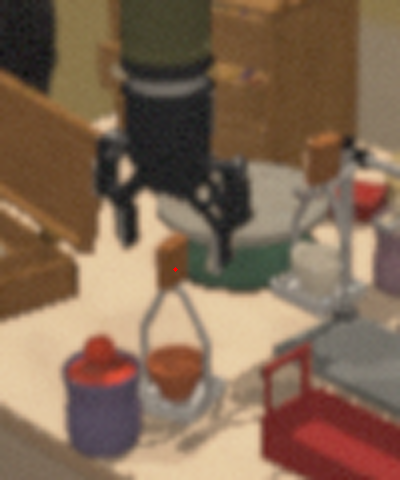

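The fingers straddle the brown tab at (172,262). I'll shut them and lift.

Converted, 0.002 m is 0.032.

Request:
{"api": "run_rows", "payload": {
  "motion": [0, 0, 0.032, 0, 0, 0, 0, 0, 0, 0, 0, 0, 0, 0, 0, 0, 0, 0, 0, 0, 0, 0, 0, 0, 0, 0, 0, 0, 0, 0],
  "aperture": 0.0
}}

```text
t: 18.08
eef_pos: [0.4021, 0.1205, 0.1284]
tool_rot: [-0.122, 0.992, 0.0, 0.0]
ft_force: [0.8, -0.2, 0.0]
finger_gap: 0.0151
finger_force: 61.7
```

Request:
{"api": "run_rows", "payload": {
  "motion": [0, 0, 0, 0, 0, 0, 0, 0, 0, 0, 0, 0]
}}

```text
t: 18.32
eef_pos: [0.4021, 0.1205, 0.1284]
tool_rot: [-0.122, 0.992, 0.0, 0.0]
ft_force: [1.0, 1.1, 0.4]
finger_gap: 0.0149
finger_force: 61.7
```

Request:
{"api": "run_rows", "payload": {
  "motion": [0, 0, -0.16, 0, 0, 0, 0, 0, -0.48, 0, 0, 0, 0, 0, -0.64, 0, 0, 0, 0, 0, -0.64, 0, 0, 0, 0, 0, -0.64, 0, 0, 0]
}}

```text
t: 18.95
eef_pos: [0.4015, 0.1201, 0.29]
tool_rot: [-0.122, 0.993, 0.0, -0.0]
ft_force: [0.8, 0.6, -2.0]
finger_gap: 0.0153
finger_force: 61.4
```

Converted, -0.05 m is -0.8, -0.02 m is -0.32, 0.122 rad is 1.22.

Request:
{"api": "run_rows", "payload": {
  "motion": [0, 0, 0, 0, 0, 1.22, 0, 0, 0, 0, 0, 1.22, 0, 0, 0, 0, 0, 0, -0.16, -0.8, 0, 0, 0, 0, -0.32, -0.8, 0, 0, 0, 0]
}}

```text
t: 19.58
eef_pos: [0.4319, 0.0195, 0.2886]
tool_rot: [-0.003, 1.0, 0.0, 0.0]
ft_force: [1.5, 0.1, -1.2]
finger_gap: 0.0153
finger_force: 61.4
```

Request:
{"api": "run_rows", "payload": {
  "motion": [-0.32, -0.8, 0, 0, 0, 0, -0.32, -0.8, 0, 0, 0, 0, -0.24, -0.384, 0, 0, 0, 0, 0, 0, 0, 0, 0, 0, 0, 0, 0, 0, 0, 0]
}}

```text
t: 20.2
eef_pos: [0.4869, -0.1026, 0.2881]
tool_rot: [-0.002, 1.0, 0.0, -0.0]
ft_force: [0.5, 1.0, -1.7]
finger_gap: 0.0151
finger_force: 61.4
```

```bash
python3 - <<'E'
from h import *
s=snap("scene","s8")
o=np.array(manip.get_obs()["eef_pos"])-[.003,0,.1284]
b=cv2.resize(s[130:270,210:330],None,fx=4,fy=4,interpolation=cv2.INTER_CUBIC)
for p in((0,0,.115),(0,.032,.068),(0,-.032,.068)):
    u=(proj("scene",o+np.array(p))-[210,130])*4+2
    cv2.circle(b,tuple(int(x) for x in u),3,(0,0,255),-1)
cv2.imwrite("pics/s8z.png",b)
E
```

```text
(no output)
```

View pics/s8z.png

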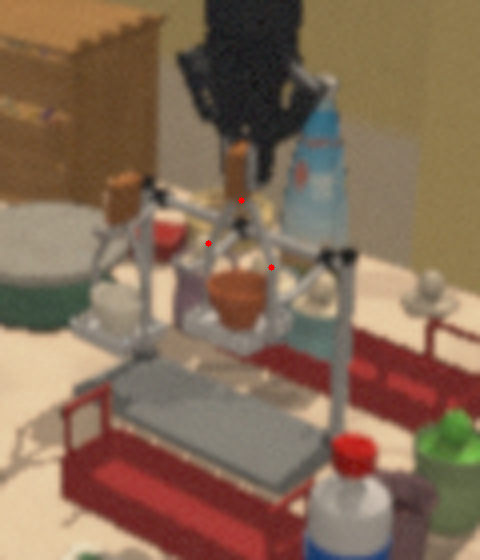

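Brown sits as predicted in the grip. I'll lower in front of the right hook and enter.

Converted, 0.03 m is 0.48, 0.013 m is 0.208.

Request:
{"api": "run_rows", "payload": {
  "motion": [0, -0.016, 0.48, 0, 0, 0, 0, 0, 0.48, 0, 0, 0, 0, 0, 0.208, 0, 0, 0, 0, 0, 0, 0, 0, 0, 0, 0, 0, 0, 0, 0]
}}

```text
t: 20.88
eef_pos: [0.488, -0.1044, 0.2166]
tool_rot: [-0.001, 1.0, -0.0, 0.001]
ft_force: [-0.5, 0.1, -2.4]
finger_gap: 0.0152
finger_force: 61.3
```

Request:
{"api": "run_rows", "payload": {
  "motion": [-0.32, 0, 0, 0, 0, 0, -0.32, 0, 0, 0, 0, 0, -0.32, 0, 0, 0, 0, 0, -0.112, 0, 0, 0, 0, 0, 0, 0, 0, 0, 0, 0]
}}

```text
t: 21.5
eef_pos: [0.5544, -0.1045, 0.2157]
tool_rot: [-0.001, 1.0, -0.0, 0.0]
ft_force: [-0.3, 0.2, -2.0]
finger_gap: 0.015
finger_force: 61.4
```

```bash
python3 - <<'E'
from h import *
s=snap("scene","s9");t=snap("top","t9")
o=np.array(manip.get_obs()["eef_pos"])-[.003,0,.1284]
b=cv2.resize(s[150:250,250:320],None,fx=6,fy=6,interpolation=cv2.INTER_CUBIC)
for p in((0,0,.115),(0,.032,.068),(0,-.032,.068)):
    u=(proj("scene",o+np.array(p))-[250,150])*6+3
    cv2.circle(b,tuple(int(x) for x in u),3,(0,0,255),-1)
cv2.imwrite("pics/s9z.png",b)
E
```

```text
(no output)
```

View pics/s9z.png

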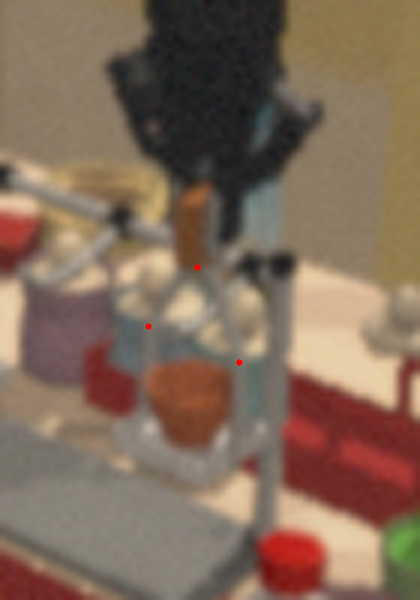

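I've now viewed 16 pictures, which is over the limit of 14. I'll view no more and work from numbers from here. This last one showed brown on the right hook's line, with its bar at (197,268). Next I lower it.

Converted, 0.008 m is 0.128, 0.007 m is 0.112.

Request:
{"api": "run_rows", "payload": {
  "motion": [0, 0, 0.128, 0, 0, 0, 0, 0, 0.112, 0, 0, 0, 0, 0, 0.096, 0, 0, 0, 0, 0, 0, 0, 0, 0]
}}

```text
t: 22.1
eef_pos: [0.5537, -0.1043, 0.1935]
tool_rot: [-0.001, 1.0, 0.0, -0.001]
ft_force: [0.6, 0.8, -1.4]
finger_gap: 0.015
finger_force: 61.4
```

Request:
{"api": "run_rows", "payload": {
  "motion": [0, 0, 0.064, 0, 0, 0, 0, 0, 0.032, 0, 0, 0, 0, 0, 0, 0, 0, 0]
}}

```text
t: 22.48
eef_pos: [0.5543, -0.1044, 0.1883]
tool_rot: [-0.001, 1.0, 0.0, 0.0]
ft_force: [-0.0, 0.5, -1.4]
finger_gap: 0.015
finger_force: 61.4
```

Request:
{"api": "run_rows", "payload": {
  "motion": [0, 0, 0.032, 0, 0, 0, 0, 0, 0.016, 0, 0, 0, 0, 0, 0, 0, 0, 0]
}}

```text
t: 22.85
eef_pos: [0.5546, -0.1045, 0.1875]
tool_rot: [-0.001, 1.0, 0.0, 0.001]
ft_force: [-4.8, 1.1, 8.2]
finger_gap: 0.0152
finger_force: 63.1
```

Converted, -0.001 m is -0.016.

Request:
{"api": "run_rows", "payload": {
  "motion": [0, 0, -0.016, 0, 0, 0, 0, 0, 0, 0, 0, 0, 0, 0, 0, 0, 0, 0, 0, 0, 0, 0, 0, 0, 0, 0, 0, 0, 0, 0],
  "aperture": 0.05
}}

```text
t: 23.48
eef_pos: [0.5542, -0.1044, 0.1862]
tool_rot: [-0.001, 1.0, 0.0, -0.0]
ft_force: [-0.3, 0.0, 0.5]
finger_gap: 0.0501
finger_force: 0.0
```

Request:
{"api": "run_rows", "payload": {
  "motion": [0, 0, -0.32, 0, 0, 0, 0, 0, -0.64, 0, 0, 0, 0, 0, -0.8, 0, 0, 0, 0, 0, -0.8, 0, 0, 0, 0, 0, 0, 0, 0, 0]
}}

```text
t: 24.1
eef_pos: [0.5561, -0.1051, 0.351]
tool_rot: [-0.0, 1.0, -0.0, 0.004]
ft_force: [-0.5, -0.6, -0.2]
finger_gap: 0.0501
finger_force: 0.0
```

Request:
{"api": "run_rows", "payload": {
  "motion": [0.72, 0, 0, 0, 0, 0, 0.72, -0.32, 0, 0, 0, 0, 0.72, -0.8, 0, 0, 0, 0, 0.48, -0.96, 0, 0, 0, 0, 0.24, -0.8, 0, 0, 0, 0],
  "aperture": 0.0
}}

```text
t: 24.72
eef_pos: [0.3777, -0.2787, 0.3457]
tool_rot: [-0.0, 1.0, 0.001, 0.0]
ft_force: [1.1, 0.3, 1.5]
finger_gap: 0.0002
finger_force: 0.0
```

```bash
python3 - <<'E'
from h import *
s=snap("scene","s10");t=snap("top","t10")
f=lambda L,x0,x1,y0,y1:[b for b in L if x0<b[0][0]<x1 and y0<b[0][1]<y1]
print("scene",f(blobs(s,(5,110,50),(16,255,200),20),200,310,150,250))
print("top",f(blobs(t,(5,110,50),(16,255,200),20),200,320,140,250))
for y in(.0855,-.104):
    print("expect",proj("scene",np.array([.551,y,.199])),proj("top",np.array([.551,y,.205])))
print("red s",f(blobs(s,(0,200,120),(6,255,255),8),280,320,220,260),"red t",f(blobs(t,(0,150,120),(6,255,255),8),330,370,225,265),f(blobs(t,(174,150,120),(180,255,255),8),330,370,225,265))
E
```

```text
scene [([218.9, 153.2], [185, 124, 66, 62, 2946]), ([283.2, 194.8], [279, 188, 9, 14, 96]), ([280.7, 222.6], [274, 216, 14, 15, 158]), ([239.7, 235.5], [235, 226, 17, 17, 33]), ([226.5, 237.1], [226, 231, 3, 13, 21])]
top [([224.7, 177.5], [222, 172, 6, 13, 68]), ([288.1, 185.3], [279, 173, 17, 23, 178])]
expect [240.0632 179.2055] [224.4953 177.8826]
expect [282.2669 194.9466] [289.4248 179.9684]
red s [([298.0, 243.0], [294, 239, 9, 9, 64])] red t [([354.3, 245.0], [350, 241, 10, 10, 76])] []
```

```bash
python3 - <<'E'
from h import *
print(tri((298,242),(354.3,245)),plane("top",(354.5,244.8),.186),plane("scene",(298,241.5),.187),manip.get_obs()["eef_pos"])
E
```

```text
(array([ 0.3701, -0.2953,  0.184 ]), np.float64(0.00027213195463439573)) [ 0.3703 -0.2953  0.186 ] [ 0.3684 -0.2966  0.187 ] [ 0.3759 -0.2828  0.3459]
```

Converted, 0.05 m is 0.8, 0.04 m is 0.64.

Request:
{"api": "run_rows", "payload": {
  "motion": [0.08, -0.176, 0, 0, 0, 0, 0, 0, 0.64, 0, 0, 0, 0, 0, 0.8, 0, 0, 0, 0, 0, 0.64, 0, 0, 0, 0, 0, 0, 0, 0, 0]
}}

```text
t: 25.45
eef_pos: [0.3731, -0.2859, 0.2134]
tool_rot: [-0.002, 1.0, 0.001, -0.003]
ft_force: [-0.6, -1.2, 0.4]
finger_gap: 0.0
finger_force: 0.0
```

Request:
{"api": "run_rows", "payload": {
  "motion": [0, 0, 0.096, 0, 0, 0, 0, 0, 0.096, 0, 0, 0, 0, 0, 0, 0, 0, 0]
}}

```text
t: 25.82
eef_pos: [0.375, -0.2881, 0.2048]
tool_rot: [-0.001, 1.0, -0.0, 0.0]
ft_force: [-0.4, 0.9, -0.5]
finger_gap: 0.0002
finger_force: 0.0
```

Converted, -0.008 m is -0.128, 0.008 m is 0.128.

Request:
{"api": "run_rows", "payload": {
  "motion": [0.08, -0.128, 0, 0, 0, 0, 0, 0, 0, 0, 0, 0, 0, 0, 0.128, 0, 0, 0, 0, 0, 0, 0, 0, 0]
}}

```text
t: 26.32
eef_pos: [0.3693, -0.2956, 0.1955]
tool_rot: [-0.001, 1.0, 0.0, -0.001]
ft_force: [0.1, -0.2, -0.3]
finger_gap: -0.0001
finger_force: 0.0
```

Request:
{"api": "run_rows", "payload": {
  "motion": [0, 0, 0.064, 0, 0, 0, 0, 0, 0.064, 0, 0, 0, 0, 0, 0, 0, 0, 0]
}}

```text
t: 26.7
eef_pos: [0.3698, -0.2959, 0.1884]
tool_rot: [-0.001, 1.0, 0.0, 0.0]
ft_force: [-1.1, 1.2, 3.2]
finger_gap: -0.0001
finger_force: 1.6
```

Request:
{"api": "run_rows", "payload": {
  "motion": [0, 0, 0.048, 0, 0, 0, 0, 0, 0.032, 0, 0, 0, 0, 0, 0, 0, 0, 0]
}}

```text
t: 27.08
eef_pos: [0.3699, -0.296, 0.1836]
tool_rot: [-0.001, 1.0, 0.0, 0.0]
ft_force: [-1.4, 1.2, 6.5]
finger_gap: 0.0002
finger_force: 3.0
```

Converted, 0.002 m is 0.032.

Request:
{"api": "run_rows", "payload": {
  "motion": [0, 0, 0.032, 0, 0, 0, 0, 0, 0.032, 0, 0, 0, 0, 0, 0, 0, 0, 0]
}}

```text
t: 27.45
eef_pos: [0.37, -0.296, 0.1819]
tool_rot: [-0.001, 1.0, 0.001, 0.001]
ft_force: [-6.6, 5.2, 20.7]
finger_gap: 0.0001
finger_force: 10.5
```

Request:
{"api": "run_rows", "payload": {
  "motion": [0, 0, 0.016, 0, 0, 0, 0, 0, 0, 0, 0, 0]
}}

```text
t: 27.7
eef_pos: [0.37, -0.2961, 0.1818]
tool_rot: [-0.001, 1.0, 0.001, 0.001]
ft_force: [-8.5, 6.6, 27.7]
finger_gap: -0.0003
finger_force: 13.6
```

The cap bottomed out (20+ N at full travel). I'll rise and go back to the knob.

Converted, -0.01 m is -0.16, -0.05 m is -0.8.

Request:
{"api": "run_rows", "payload": {
  "motion": [0, 0, -0.16, 0, 0, 0, 0, 0, -0.48, 0, 0, 0, 0, 0, -0.8, 0, 0, 0, 0, 0, -0.8, 0, 0, 0, 0, 0, -0.8, 0, 0, 0]
}}

```text
t: 28.32
eef_pos: [0.3695, -0.296, 0.3694]
tool_rot: [-0.001, 1.0, 0.0, 0.0]
ft_force: [0.1, 0.1, 0.3]
finger_gap: 0.0002
finger_force: 0.0
```

Request:
{"api": "run_rows", "payload": {
  "motion": [0, 0, 0, 0, 0, 0, 0, 0, 0, 0, 0, 0],
  "aperture": 0.085
}}

```text
t: 28.58
eef_pos: [0.3695, -0.2959, 0.3674]
tool_rot: [-0.001, 1.0, 0.0, -0.0]
ft_force: [0.1, -0.1, 0.4]
finger_gap: 0.0358
finger_force: 0.0
```

```bash
python3 - <<'E'
from h import *
s=snap("scene","s11");t=snap("top","t11")
f=lambda L,x0,x1,y0,y1:[b for b in L if x0<b[0][0]<x1 and y0<b[0][1]<y1]
a=f(blobs(s,(5,110,50),(16,255,200),20),335,365,160,195);b=f(blobs(t,(5,110,50),(16,255,200),20),350,380,140,165)
print(a,b,a and b and tri(a[0][0],b[0][0]))
print("cap",f(blobs(s,(0,200,120),(6,255,255),8),280,320,220,260),manip.get_obs()["eef_pos"])
E
```

```text
[([350.2, 178.1], [346, 169, 10, 19, 130])] [([366.2, 153.1], [362, 148, 10, 12, 78])] (array([ 0.6094, -0.3072,  0.3014]), np.float64(0.0002318576052702735))
cap [([298.0, 243.2], [294, 240, 9, 8, 62])] [ 0.3692 -0.2956  0.3667]
```

Converted, -0.047 m is -0.752, -0.046 m is -0.736.

Request:
{"api": "run_rows", "payload": {
  "motion": [-0.752, -0.032, 0, 0, 0, 0, -0.752, -0.032, 0, 0, 0, 0, -0.752, -0.032, 0, 0, 0, 0, -0.752, -0.032, 0, 0, 0, 0, -0.736, -0.032, 0, 0, 0, 0],
  "aperture": 0.085
}}

```text
t: 29.3
eef_pos: [0.605, -0.3054, 0.3663]
tool_rot: [-0.001, 1.0, 0.001, -0.001]
ft_force: [0.1, -0.6, 1.1]
finger_gap: 0.0853
finger_force: 0.0
```

Request:
{"api": "run_rows", "payload": {
  "motion": [0, 0, 0, 0, 0, 0, 0, 0, 0, 0, 0, 0]
}}

```text
t: 29.55
eef_pos: [0.6027, -0.3063, 0.3669]
tool_rot: [0.0, 1.0, 0.0, -0.002]
ft_force: [-0.6, -0.5, 0.1]
finger_gap: 0.0849
finger_force: 0.0
```

```bash
python3 - <<'E'
from h import *
print(tri((259.5,155.3),(247,161.1)))
E
```

```text
(array([0.5759, 0.0186, 0.3002]), np.float64(0.00011618273794840286))
```

Converted, 0.04 m is 0.64, 0.038 m is 0.608.

Request:
{"api": "run_rows", "payload": {
  "motion": [-0.096, -0.016, 0, 0, 0, 0, 0, 0, 0.64, 0, 0, 0, 0, 0, 0.608, 0, 0, 0, 0, 0, 0, 0, 0, 0]
}}

```text
t: 30.05
eef_pos: [0.608, -0.3057, 0.2882]
tool_rot: [-0.0, 1.0, 0.002, -0.002]
ft_force: [0.2, 0.6, -0.3]
finger_gap: 0.0852
finger_force: 0.0
```

Request:
{"api": "run_rows", "payload": {
  "motion": [0, 0, 0, 0, 0, 0, 0, 0, 0, 0, 0, 0, 0, 0, 0, 0, 0, 0, 0, 0, 0, 0, 0, 0, 0, 0, 0, 0, 0, 0],
  "aperture": 0.0
}}

```text
t: 30.68
eef_pos: [0.61, -0.307, 0.2915]
tool_rot: [-0.001, 1.0, -0.0, 0.001]
ft_force: [-1.5, 0.3, 4.3]
finger_gap: 0.0206
finger_force: 58.5
```

Converted, 0.027 m is 0.432, 0.02 m is 0.32.

Request:
{"api": "run_rows", "payload": {
  "motion": [0.08, 0.32, 0, 0, 0, 0, 0.08, 0.432, 0, 0, 0, 0, 0.08, 0.432, 0, 0, 0, 0, 0.08, 0.432, 0, 0, 0, 0, 0.08, 0.432, 0, 0, 0, 0]
}}

```text
t: 31.3
eef_pos: [0.5845, -0.1805, 0.2914]
tool_rot: [0.001, 1.0, -0.002, 0.001]
ft_force: [-2.7, -4.6, 5.6]
finger_gap: 0.0208
finger_force: 58.8
```

Request:
{"api": "run_rows", "payload": {
  "motion": [0.08, 0.432, 0, 0, 0, 0, 0.08, 0.432, 0, 0, 0, 0, 0.096, 0.432, 0, 0, 0, 0, 0.096, 0.432, 0, 0, 0, 0, 0.096, 0.432, 0, 0, 0, 0]
}}

```text
t: 31.92
eef_pos: [0.5559, -0.0461, 0.2913]
tool_rot: [0.002, 1.0, -0.001, 0.0]
ft_force: [-2.2, -3.9, 6.0]
finger_gap: 0.0204
finger_force: 58.9
```

Request:
{"api": "run_rows", "payload": {
  "motion": [0.08, 0.32, 0, 0, 0, 0, 0.016, 0.224, 0, 0, 0, 0, 0, 0, 0, 0, 0, 0, 0, 0, 0, 0, 0, 0]
}}

```text
t: 32.42
eef_pos: [0.5508, -0.0087, 0.2912]
tool_rot: [-0.002, 1.0, 0.001, 0.001]
ft_force: [0.1, 2.2, 5.6]
finger_gap: 0.0203
finger_force: 59.1
```

```bash
python3 - <<'E'
from h import *
s=snap("scene","s12");t=snap("top","t12")
print(blobs(s,(7,200,150),(16,255,255),4))
E
```

```text
[]
```

Release, rise, back off, and measure.

Request:
{"api": "run_rows", "payload": {
  "motion": [0, 0, 0, 0, 0, 0, 0, 0, 0, 0, 0, 0, 0, 0, 0, 0, 0, 0, 0, 0, 0, 0, 0, 0, 0, 0, 0, 0, 0, 0],
  "aperture": 0.085
}}

```text
t: 33.15
eef_pos: [0.5503, -0.0099, 0.2902]
tool_rot: [-0.001, 1.0, 0.0, -0.0]
ft_force: [0.3, -0.4, -1.0]
finger_gap: 0.0851
finger_force: 0.0
```

Request:
{"api": "run_rows", "payload": {
  "motion": [0, 0, -0.64, 0, 0, 0, 0, 0, -0.96, 0, 0, 0, 0, 0, -0.32, 0, 0, 0, 0, 0, 0, 0, 0, 0]
}}

```text
t: 33.65
eef_pos: [0.5511, -0.01, 0.4119]
tool_rot: [-0.001, 1.0, 0.0, 0.002]
ft_force: [-0.5, 0.1, -1.5]
finger_gap: 0.085
finger_force: 0.0
```

Request:
{"api": "run_rows", "payload": {
  "motion": [0, 0.96, 0, 0, 0, 0, 0, 0.96, 0, 0, 0, 0, 0, 0.96, 0, 0, 0, 0, 0, 0.96, 0, 0, 0, 0, 0, 0.96, 0, 0, 0, 0]
}}

```text
t: 34.28
eef_pos: [0.5493, 0.2919, 0.4083]
tool_rot: [-0.001, 1.0, -0.001, -0.001]
ft_force: [0.9, -0.1, 0.0]
finger_gap: 0.0851
finger_force: 0.0
```

```bash
python3 - <<'E'
from h import *
s=snap("scene","s13");t=snap("top","t13")
f=lambda L,x0,x1,y0,y1:[b for b in L if x0<b[0][0]<x1 and y0<b[0][1]<y1]
u=proj("scene",np.array([.551,-.0095,.3]));v=proj("top",np.array([.551,-.0095,.3]));print(u,v)
a=f(blobs(s,(5,110,50),(16,255,200),20),u[0]-60,u[0]+60,u[1]-30,u[1]+80);b=f(blobs(t,(5,110,50),(16,255,200),20),200,320,140,250)
print(a,b)
for x in a:
    for y in b: print(x[0],y[0],tri(x[0],y[0]))
E
```

```text
[261.1545 159.1978] [256.9468 170.2685]
[([218.9, 153.1], [185, 124, 66, 62, 2930]), ([262.4, 158.4], [260, 151, 6, 16, 94]), ([283.2, 195.1], [279, 189, 9, 13, 92]), ([280.7, 222.6], [274, 216, 14, 15, 158]), ([226.3, 238.1], [225, 231, 4, 16, 24]), ([320.9, 234.1], [312, 231, 19, 8, 22])] [([256.8, 167.8], [254, 163, 7, 11, 64]), ([224.7, 177.6], [222, 172, 6, 13, 67]), ([287.9, 185.7], [279, 174, 17, 22, 177])]
[218.9, 153.1] [256.8, 167.8] (array([0.4906, 0.0333, 0.3428]), np.float64(0.06835547304815226))
[218.9, 153.1] [224.7, 177.6] (array([0.5002, 0.0956, 0.3135]), np.float64(0.03063668218833125))
[218.9, 153.1] [287.9, 185.7] (array([ 0.4295, -0.0411,
[... 846 characters left out ...]
80.7, 222.6] [287.9, 185.7] (array([ 0.5582, -0.1035,  0.0919]), np.float64(0.004005739143005497))
[226.3, 238.1] [256.8, 167.8] (array([ 0.5683,  0.0495, -0.0115]), np.float64(0.09226583422768189))
[226.3, 238.1] [224.7, 177.6] (array([ 0.5894,  0.1358, -0.0773]), np.float64(0.043741552585383474))
[226.3, 238.1] [287.9, 185.7] (array([ 0.4818, -0.0474,  0.0735]), np.float64(0.10043809377384989))
[320.9, 234.1] [256.8, 167.8] (array([ 0.705 , -0.0769, -0.0364]), np.float64(0.08831141806885547))
[320.9, 234.1] [224.7, 177.6] (array([ 0.6921, -0.0179, -0.0412]), np.float64(0.14523820140686278))
[320.9, 234.1] [287.9, 185.7] (array([ 0.6119, -0.1595,  0.0377]), np.float64(0.061467086342553594))
```

Request:
{"api": "run_rows", "payload": {
  "motion": [0, 0, 0, 0, 0, 0, 0, 0, 0, 0, 0, 0, 0, 0, 0, 0, 0, 0, 0, 0, 0, 0, 0, 0]
}}

```text
t: 34.88
eef_pos: [0.5502, 0.2892, 0.4107]
tool_rot: [0.0, 1.0, 0.0, 0.0]
ft_force: [-0.0, 0.2, 0.2]
finger_gap: 0.0849
finger_force: 0.0
```

```bash
python3 -c "
from plant import manip
print(manip.job_done())"
```

```text
the job is handed in; nothing more can be done
None
```

The job is handed in with no verdict shown: white hangs on the left hook and brown on the right (there was no blue carrier), the nozzle was pressed fully down and sprang back, and the lamp head measures about 7 mm from the middle hook; I viewed 16 pictures, two over the 14 allowed.

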